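# Put the foot file and nippers back in the manicure shadow tray

### The job

Draw the foot file out of the steriliser's slot by its handle, let go of it on the metal plate in front, then take it again across its head and lay it in its cut-out in the tray, keeping hold until it is down in the cut-out. Then pick up the nippers and lay them in theirs the same way, so that both tools lie flat and fully home. Do not knock over or push aside the other things on the table.

Things in the scene. Friction and masses are not known exactly. Their poses are not given: they have to be found in the camera images.
- steriliser: Low white box, 145 deep x 200 wide x 72 mm high, fixed, with a slot in its front at table level (60 mm wide, 31 high, 137 deep). A bare metal plate, 3 mm thick, 130 mm wide, is the slot's floor and runs 170 mm out in front. Origin: on the table under the middle of the slot mouth; x points into the slot (draw out along -x), z up.
- foot_file: Black foot file with steel rasp face, 190 mm long, 110 g. Starts flat in the slot on the plate, only 55 to 85 mm of the handle sticking out. Origin: on its underside at its balance point; x from handle to head, z up. Head: 44 mm wide, 14 thick, x = -22 to 83 mm. Handle: 22 mm wide, 16 thick, x = -107 to -22 mm.
- nippers: Closed steel toenail nippers lying flat, 123 mm long, 12 mm thick, 100 g, rigid; in a row with the nail brush and buffer block, any order. Origin: underside at the joint, the balance point; x from handles to jaws, z up. Joint: flat-sided block 24 mm wide, x = -13 to 13 mm, the place to grip. Jaws 16 mm wide, to x = 45 mm; handles bow out to 48 mm wide, back to x = -78 mm.
- tray: Dark shadow tray with grey cut-out floors, fixed to the table, 225 x 205 x 20 mm. Origin: centre of its underside; x, y along its 225 and 205 mm sides, z up. Two cut-outs shaped like their tools, 2.5 mm clearance all round, 14 mm deep, floor 6 mm above the table. Each widens into finger notches, as deep, beside the tool's origin; elsewhere there is no room for fingers.
- file_pocket (a point): Point on the floor of the file's cut-out where the file's origin belongs. The laid file's x axis points along the tray's +x. Finger notches here: 36 mm long along the file, reaching 51 mm to either side of its middle line.
- nipper_pocket (a point): Point on the floor of the nippers' cut-out where the nippers' origin belongs. The laid nippers' x axis (jaws) points along the tray's -x. Finger notches here: 36 mm long along the tool, reaching 44 mm to either side of its middle line.
- nail_brush: Bystander: wooden nail brush 90 x 34 x 26 mm, loose, lying near the nippers. Origin at the centre of the underside, x along its length.
- buffer_block: Bystander: grey buffer block 94 x 26 x 26 mm, loose, lying near the nippers. Origin at the centre of the underside, x along its length.
- polish_a: Bystander: amber polish bottle, 32 mm diameter, 74 mm high, loose, behind the tray. Origin at the centre of its foot.
- polish_b: Bystander: white polish bottle, 32 mm diameter, 74 mm high, loose, at the back right. Origin at the centre of its foot.
- squeeze_bottle: Bystander: white squeeze bottle with pointed red cap, 56 mm diameter, 165 mm high, loose, at the back. Origin at the centre of its foot.
Mind the look-alikes: they are no part of the job. There is more than one size of the foot_file; the job needs the larger.

How it is judged:
By the outcome, as a careful person would: the job done as asked, in the order asked, and still so for the second after the job is handed in, with the robot touching nothing.
It also fails if it takes over 61 s, if anything falls off the work surface, if the arm or the gripper's body presses on something with over 40 N, if the wrist force passes 120 N, or if a joint passes its speed limit or range.

### The arm

A 6-joint arm with a two-finger parallel gripper is mounted at the origin on the work surface. World frame = base frame: x ahead of the robot, y to its left, z up, the work surface at z = 0. Lengths are in m, angles in rad, forces in N, time in s.
With the tool pointing down it reaches from about 0.275 to 0.825 m from the base axis. Payload 5.2 kg.
Tool frame: the origin (TCP) lies on the centre line of the jaws, within the pads' length; the fingertips stand 19 mm ahead of it and the grasp point (between the pads) is the TCP; z points along the fingers, y is the direction in which the jaws open and shut (so a half turn about z gives the same grasp; the last joint's range is limited). The gripper opens to 93 mm and grips with 3 to 60 N. Pads are 15 mm wide; open, the fingers measure 128 mm over their backs; the gripper's body (75 mm by 188 mm) begins 65 mm behind the grasp point.
Start: joints at [-1.384, 0.259, 1.535, -0, 1.348, -0.203], TCP at [0.209, -0.509, 0.238] pointing down, gripper open.
Joint ranges: [-3.14, 3.14], [-0.91, 2.08], [0.19, 2.58], [-1.22, 4.36], [0.22, 2.71], [-3.12, 3.12]. Speed limits (rad/s): [2.57, 2.57, 3.14, 3.14, 3.14, 3.14].

### API

Orientations are given as [roll, pitch, yaw] about the fixed x, y, z axes, in that order (R = Rz(yaw) Ry(pitch) Rx(roll)).
In Python, from station import telemetry, optics, job, nets gives the robot as it stands. The module is installed in compiled form; this text tells all that it offers.
- The arm moves only by the tool move_arm, never from a script. Its argument "commands" is one flat list of numbers, 5 for each row, row after row: the shift along the tool's x, y, z in cm, then the turn about the tool's z in degrees, then the closure, from 0 (fully open) to 1 (shut). In form: [tx, ty, tz, turn, hand, tx, ty, tz, turn, hand, ...]. A call has exactly 10 rows; each row shifts and turns the commanded pose from where the row before left it, along the tool's axes as they then stand; what a row does not reach is not made up. A row lasts 1/8 s, in which the tool goes at most 62.5 mm and 10.7 degrees, less where a joint would pass 70% of its speed; a pose out of reach is approached as far as the arm can. A call is refused whole if a number of a shift passes 6.25 or a number of a turn 10.7, either way. A call with a gripper value outside its range is refused whole. The fingers move at their own pace and stop on an object; "newtons" is the grip in N (left out, the last holds). Time passes only in rows, so rows that do not move let the fingers close, or fill a call up. It gives the time, the measured TCP pose, the force and the opening at its end, in the units of the state.
- telemetry.sense(): the state, without advancing time (a new reading comes with each control period).
- optics.camera(name): name is "scene" or "top" or "wrist"; returns a dict with "frame" (420x560x3 uint8, red, green, blue), "z_map" (420x560 float32, m along the optical axis (not along the pixel's ray), 0 where there is no reading), "fx", "fy", "cx", "cy" (pixels), "D" ([k1, k2, p1, p2, k3] as OpenCV has them; the pictures are not rectified), "extrinsics" (4x4, takes a point from world to camera coordinates); the wrist camera has in their place "mount" (4x4, takes a point from camera to tool coordinates, whose origin is the TCP and whose axes are the flange's). Camera axes: x right, y down, z forward; pixel columns grow to the right and rows downward; lengths in m; the calibration is good to about 2 mm. A picture is of the moment at which its call begins: read the wrist's pose just before it.
- job.sign_off(): hands the job in, once; it reports no verdict.
Trained networks look in a picture, given as the dict that the camera call returned (one of the last four; its "shot" number tells which), for a name from the list of things; names that differ only in an ending like _2 or _b are one class to them, and where a whole thing is asked for, a point or a joint stands for the part that bears it (a point fixed in the world has none). Each returns a list of dicts, best first, with "p" (0 to 1); they miss things now and then, are a little off and sometimes report something else, mostly with a low value. They report only what shows in the picture. A call takes as long as a camera call. They do not tell look-alikes from the thing itself.
- nets.search_frame(picture, target): "bbox" ([left, top, right, bottom] as shares, 0 to 1, of the picture: columns of its width, rows of its height, round what is visible of it).
- nets.spot_point(picture, target): "xy" ([column, row] as shares, 0 to 1, of the picture: columns of its width, rows of its height: a listed point, or the origin of a listed thing).
The state is a dict: "clock": time; "joint_positions": joint angles; "joint_velocities": joint speeds; "tau": joint torques, N m; "tool_pos": TCP position; "tcp_rot": TCP orientation; "force": force on the tool from outside, world axes, zero at the start; "torque": the same for the moment, N m; "width": finger opening in m.
Only numpy, scipy, OpenCV 4.12 (cv2) and the standard library are available. Lean on these libraries where they do the work, as an engineer would, in place of code of your own. Each camera call takes 0.05 s, during which the arm holds its last target.

## Working session

There is one attempt and no reset: what is moved stays moved. The work goes in short steps, Python scripts to look and compute and a tool call to move; the robot and the scene stay as the last step left them, time stands still between calls to the robot, and variables do not carry over. Pictures are saved under pics/ and viewed, and the job is handed in when it is done.

Besides the shell and the picture viewer there is one more tool, called after ">>>" as a command line: name --argument value ..., lists and objects as JSON in quotes. move_arm: Moves the arm, as the interface text tells. Its arguments: {"type":"object","properties":{"commands":{"type":"array","items":{"type":"number"}},"newtons":{"type":"number"}},"required":["commands"]}

```bash
mkdir -p pics
cat > h.py <<'E'
import numpy as np, cv2, pickle
from station import telemetry, optics, job, nets
def shot(name,save):
    s=telemetry.sense(); p=optics.camera(name); cv2.imwrite(f'pics/{save}.png',cv2.cvtColor(p['frame'],cv2.COLOR_RGB2BGR))
    pickle.dump((s,p),open(f'pics/{save}.pkl','wb')); return s,p
E
python3 - <<'E'
from h import *
for n in('scene','top','wrist'):
    s,p=shot(n,n+'0'); print(n,p['fx'],p['cx'],p['cy'],p['D'],p.get('extrinsics',p.get('mount')))
print(s)
E
```

```text
scene 513.8159120267477 282.6755177723319 206.0689829972382 [-0.14292087  0.          0.          0.          0.        ] [[ 0.88300434  0.4691832   0.01305586 -0.47007312]
 [ 0.26434371 -0.47412576 -0.83983758 -0.12998791]
 [-0.38784757  0.74503147 -0.54268073  1.67898729]
 [ 0.          0.          0.          1.        ]]
top 388.24159753608967 272.6372409157559 206.74219610265612 [-0.04567927  0.          0.          0.          0.        ] [[-4.10406272e-03 -9.99990300e-01 -1.59865300e-03 -4.50073620e-02]
 [-9.75983282e-01  4.35372853e-03 -2.17801924e-01  5.53525232e-01]
 [ 2.17806771e-01  6.66385843e-04 -9.75991683e-01  8.13781433e-01]
 [ 0.00000000e+00  0.00000000e+00  0.00000000e+00  1.00000000e+00]]
wrist 370.78078873865314 275.6371859656811 204.61247793191745 [-0.07608539  0.          0.          0.          0.        ] [[-7.85538960e-05 -9.69235992e-01 -2.46133266e-01  6.86123979e-02]
 [ 9.99999965e-01 -1.35992910e-05 -2.65599900e-04 -1.16930551e-03]
 [ 2.54081745e-04 -2.46133278e-01  9.69235959e-01 -1.47430326e-01]
 [ 0.00000000e+00  0.00000000e+00  0.00000000e+00  1.00000000e+00]]
{'clock': 0.1, 'joint_positions': array([-1.38381791e+00,  2.59293393e-01,  1.53592718e+00, -4.97404326e-05,
        1.34799984e+00, -2.02814904e-01]), 'joint_velocities': array([-0.00015396, -0.00373712, -0.00360563, -0.0004642 ,  0.00177351,
       -0.0012316 ]), 'tau': array([ 1.87549645e-03, -4.38213909e+01, -2.84642154e+01,  7.20564905e-02,
        3.62589466e-02, -4.89179683e-05]), 'tool_pos': array([ 0.20891259, -0.50829942,  0.23690693]), 'tcp_rot': array([-3.13998849e+00, -2.80376506e-04,  3.89804128e-01]), 'force': array([-0.38866847, -0.61850488,  0.07575935]), 'torque': array([ 0.04089379,  0.00282144, -0.01575767]), 'width': 0.09284800877145218}
```

View pics/scene0.png

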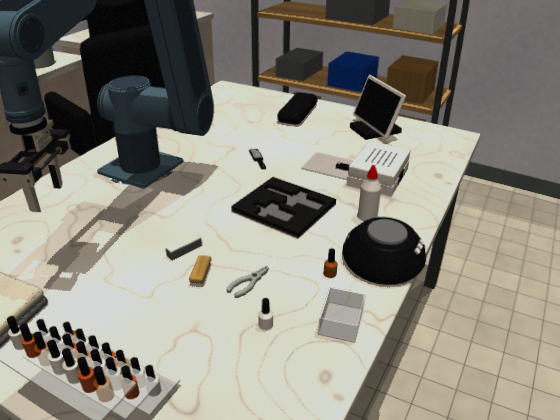

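View pics/top0.png

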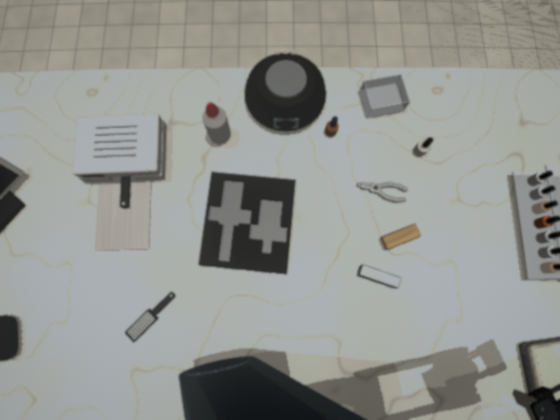

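View pics/wrist0.png

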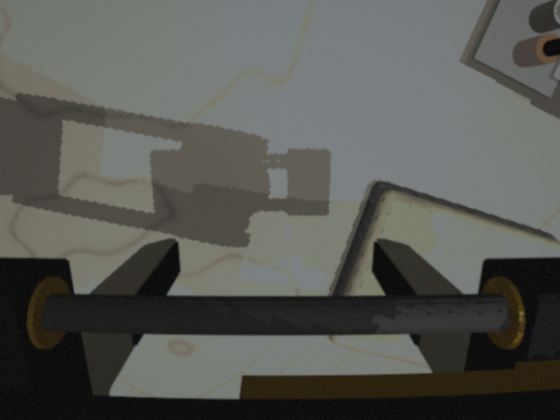

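Top picture: the steriliser is at (120,148) with a black handle sticking out at (125,190), and the plate lies below it. Two things could be taken for the foot file: that one in the slot at (125,190), and a loose file at (150,317). The nippers are at (382,190), and I see only one pair. The tray is at (248,222), brush (400,237), buffer (380,276). Next: measure and make close crops.

```bash
cat >> h.py <<'E'
def load(n): return pickle.load(open(f'pics/{n}.pkl','rb'))
def KD(p): return np.array([[p['fx'],0,p['cx']],[0,p['fy'],p['cy']],[0,0,1]]),np.array(p['D'])
from scipy.spatial.transform import Rotation as Ro
def T_wc(s,p): # camera->world
    if 'extrinsics' in p: return np.linalg.inv(p['extrinsics'])
    T=np.eye(4);T[:3,:3]=Ro.from_euler('xyz',s['tcp_rot']).as_matrix();T[:3,3]=s['tool_pos'];return T@p['mount']
def ray(s,p,uv):
    K,D=KD(p);q=cv2.undistortPoints(np.array(uv,float).reshape(-1,1,2),K,D).reshape(-1,2)
    T=T_wc(s,p);d=np.c_[q,np.ones(len(q))]@T[:3,:3].T;return T[:3,3],d
def onz(s,p,uv,z):
    o,d=ray(s,p,uv);return o+d*((z-o[2])/d[:,2])[:,None]
def proj(s,p,P):
    K,D=KD(p);T=np.linalg.inv(T_wc(s,p));r,_=cv2.Rodrigues(T[:3,:3]);return cv2.projectPoints(np.array(P,float).reshape(-1,3),r,T[:3,3],K,D)[0].reshape(-1,2)
def cloud(s,p):
    h,w=p['z_map'].shape;uv=np.stack(np.meshgrid(np.arange(w),np.arange(h)),-1).reshape(-1,2).astype(float)
    o,d=ray(s,p,uv);z=p['z_map'].reshape(-1,1);P=o+d*z;P[z[:,0]==0]=np.nan;return P.reshape(h,w,3)
def crop(n,x0,y0,x1,y1,k,out):
    im=cv2.imread(f'pics/{n}.png')[y0:y1,x0:x1];cv2.imwrite(f'pics/{out}.png',cv2.resize(im,None,fx=k,fy=k,interpolation=cv2.INTER_CUBIC))
E
python3 - <<'E'
from h import *
s,p=load('top0');C=cloud(s,p)
for n,u,v in [('plate',110,220),('handle tip',125,205),('handle mouth',125,180),('ster top',110,160),('table',300,320),('tray',205,180),('nip',375,187),('brush',400,237),('buf',380,276),('loose a',132,338),('loose b',172,296)]:
    print(n,C[v,u].round(4))
crop('top0',70,100,310,290,3,'c1');crop('top0',340,160,440,300,4,'c2')
p=optics.camera('top')
for t in ['foot_file','nippers','file_pocket','nipper_pocket','steriliser','tray','nail_brush','buffer_block']:
    for r in nets.spot_point(p,t)[:3]:
        uv=np.array(r['xy'])*[560,420];print(t,round(r['p'],2),uv.round(1),onz(s,p,uv,{'file_pocket':.006,'nipper_pocket':.006,'foot_file':.008}.get(t,0.)).round(4)[0])
E
```

```text
plate [0.5356 0.3453 0.0014]
handle tip [0.5687 0.3049 0.018 ]
handle mouth [0.6309 0.3099 0.0181]
ster top [0.6633 0.3278 0.0713]
table [ 0.3025 -0.1086 -0.0018]
tray [ 0.635   0.1185 -0.    ]
nip [ 0.6122 -0.2951  0.0113]
brush [ 0.4881 -0.3421  0.0257]
buf [ 0.3994 -0.2905  0.0239]
loose a [0.2641 0.2697 0.0098]
loose b [0.3569 0.1829 0.0117]
foot_file 0.65 [124.9 167.6] [0.6658 0.3169 0.008 ]
foot_file 0.63 [146.  317.5] [0.3088 0.2411 0.008 ]
nippers 0.88 [375.3 188.3] [ 0.6121 -0.2988  0.    ]
file_pocket 0.64 [229.6 217.5] [0.5397 0.0554 0.006 ]
file_pocket 0.48 [249.1 222.6] [0.5272 0.0088 0.006 ]
nipper_pocket 0.95 [267.7 234.9] [ 0.4975 -0.0354  0.006 ]
steriliser 0.67 [124.4 180.5] [0.6349 0.3186 0.    ]
tray 0.72 [247.4 222.1] [0.5295 0.0132 0.    ]
nail_brush 0.76 [402.7 236.2] [ 0.4935 -0.3573  0.    ]
buffer_block 0.8 [377.7 277.7] [ 0.3965 -0.2914  0.    ]
```

View pics/c1.png

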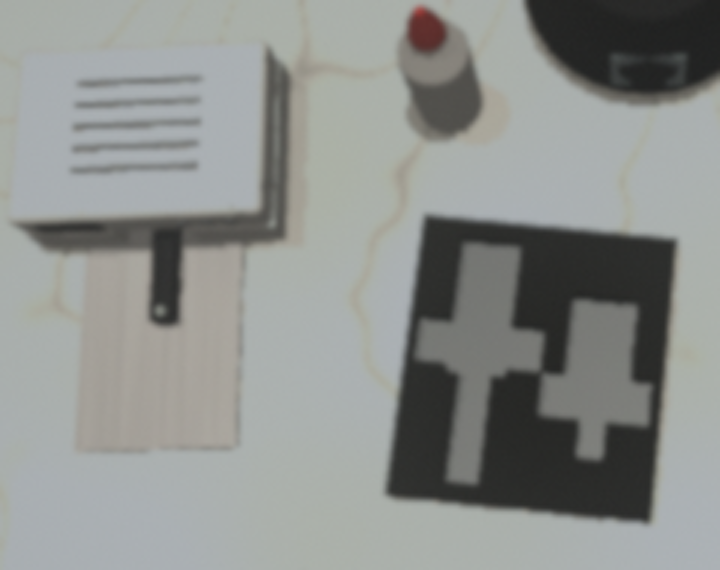

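View pics/c2.png

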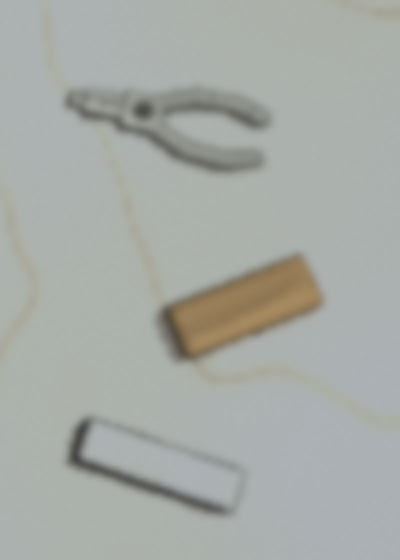

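The file in the slot shows only its handle, about 22 mm wide, and its steel head is hidden inside. The loose file at (150,317) is about 140 mm long, so it is the small look-alike. I choose the slot file at (125,190). On the way there I'll look at the nippers and tray with the wrist camera.

>>> move_arm --commands '[0, 0, 0, 7.45, 0, 0, 0, 0, 7.45, 0, 0, 0, 0, 7.4, 0, 5, -3.5, 0, 0, 0, 5, -3.5, 0, 0, 0, 5, -3.5, 0, 0, 0, 5, -3.5, 0, 0, 0, 5, -3.5, 0, 0, 0, 5, -3.5, 0, 0, 0, 5, -3.5, 0, 0, 0]' --newtons 20

```text
clock: 1.85
tool_pos: [0.5604, -0.2623, 0.2378]
tcp_rot: [3.141, -0.0, 0.001]
force: [-0.4, -0.7, -0.3]
width: 0.0929
```

Run:
```python
from h import *
s,p=shot('wrist','w1');print(s['clock'],s['tool_pos'],s['tcp_rot'],s['joint_positions'],s['width'])
for t in ['nippers','nipper_pocket','file_pocket']:
    for r in nets.spot_point(p,t)[:2]:
        uv=np.array(r['xy'])*[560,420];print(t,round(r['p'],2),uv.round(1),onz(s,p,uv,.006).round(4)[0])
```

```text
1.85 [ 0.56041895 -0.26226544  0.23781345] [ 3.14112533e+00 -3.18725519e-04  5.52195913e-04] [-6.17635432e-01  3.81924681e-01  1.36018692e+00 -1.99050026e-04
  1.39895048e+00  9.52642759e-01] 0.092931198007162
nippers 0.62 [309.8 125.8] [ 0.614  -0.2952  0.006 ]
nipper_pocket 0.84 [ 71.8 230.1] [ 0.5032 -0.0365  0.006 ]
```

View pics/w1.png

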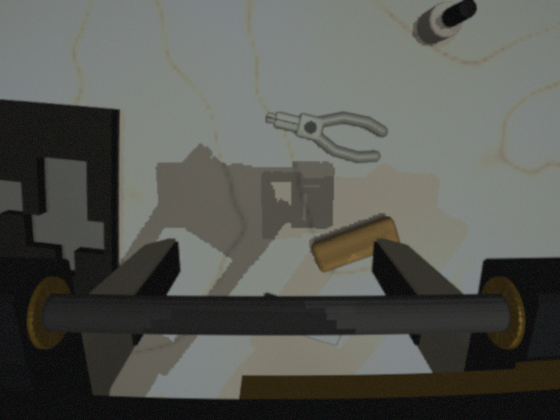

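The wrist picture shows the nippers with their joint at (311,127) and the tray at left with the nipper cut-out at (70,230). On to the file.

>>> move_arm --commands '[-0.8, -5.7, 0, 0, 0, -0.8, -5.7, 0, 0, 0, -0.8, -5.7, 0, 0, 0, -0.8, -5.7, 0, 0, 0, -0.8, -5.7, 0, 0, 0, -0.8, -5.7, 0, 0, 0, -0.8, -5.7, 1, 0, 0, -0.4, -5.7, 2, 0, 0, 0, -5.7, 2, 0, 0, 0, -5.7, 2, 0, 0]'

```text
clock: 3.3
tool_pos: [0.4989, 0.3062, 0.1675]
tcp_rot: [3.141, -0.001, -0.002]
force: [1.0, -0.1, 0.1]
width: 0.0929
```

Run:
```python
from h import *
s,p=shot('wrist','w2');print(s['clock'],s['tool_pos'],s['tcp_rot'],s['joint_positions'],s['width'])
C=cloud(s,p);np.save('pics/C2.npy',C)
```

```text
3.3 [0.49894402 0.30620477 0.16753307] [ 3.14119388e+00 -1.02631851e-03 -1.80035975e-03] [ 3.60464778e-01  3.74915328e-01  1.54851721e+00 -7.85143732e-04
  1.21734183e+00  1.93333314e+00] 0.0928827161721971
```

View pics/w2.png

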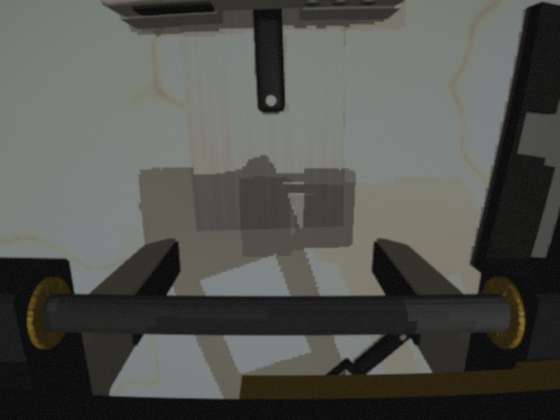

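Run:
```python
from h import *
s,p=load('w2');g=cv2.cvtColor(p['frame'],cv2.COLOR_RGB2GRAY);C=np.load('pics/C2.npy')
for r in range(18,114,8):
    row=g[r,240:310].astype(int);d=np.where(row<70)[0]
    if len(d):
        a,b=d[0]+240-.5,d[-1]+240+.5;W=onz(s,p,[[a,r],[b,r]],.019);print(r,a,b,W[0].round(4),W[1].round(4),'mid',((W[0]+W[1])/2).round(4),C[r,int((a+b)/2),2].round(4))
print(C[60,210],C[60,330],C[200,100])
print('tip',onz(s,p,[[271,112]],.019), 'mouth', onz(s,p,[[225,28],[330,24]],.003))
print('plate corners',onz(s,p,[[195,230],[345,228]],.003),C[30:60:10,270])
# plate edges
for r in (40,80,120,150):print(r,g[r,170:205],g[r,330:360])
```

```text
18 239.5 309.5 [0.6353 0.3342 0.019 ] [0.6352 0.2821 0.019 ] mid [0.6353 0.3082 0.019 ] 0.0193
26 239.5 304.5 [0.6297 0.3343 0.019 ] [0.6295 0.2858 0.019 ] mid [0.6296 0.3101 0.019 ] 0.0199
34 253.5 282.5 [0.6239 0.3239 0.019 ] [0.6238 0.3022 0.019 ] mid [0.6238 0.3131 0.019 ] 0.0206
42 254.5 282.5 [0.6181 0.3232 0.019 ] [0.6181 0.3022 0.019 ] mid [0.6181 0.3127 0.019 ] 0.0197
50 254.5 282.5 [0.6124 0.3233 0.019 ] [0.6123 0.3022 0.019 ] mid [0.6123 0.3128 0.019 ] 0.0186
58 254.5 283.5 [0.6066 0.3234 0.019 ] [0.6065 0.3014 0.019 ] mid [0.6065 0.3124 0.019 ] 0.0206
66 254.5 283.5 [0.6007 0.3235 0.019 ] [0.6007 0.3014 0.019 ] mid [0.6007 0.3124 0.019 ] 0.0187
74 255.5 283.5 [0.5949 0.3228 0.019 ] [0.5948 0.3014 0.019 ] mid [0.5948 0.3121 0.019 ] 0.0187
82 256.5 283.5 [0.5889 0.3221 0.019 ] [0.5889 0.3014 0.019 ] mid [0.5889 0.3117 0.019 ] 0.0196
90 256.5 284.5 [0.583  0.3221 0.019 ] [0.5829 0.3006 0.019 ] mid [0.583  0.3114 0.019 ] 0.0205
98 256.5 284.5 [0.577  0.3222 0.019 ] [0.5769 0.3006 0.019 ] mid [0.577  0.3114 0.019 ] 0.02
106 257.5 284.5 [0.571  0.3215 0.019 ] [0.5709 0.3006 0.0
[... 849 characters left out ...]
 126 125 124 124 125 126 128 128 127] [127 127 128 127 129 126 129 127 128 127 128 128 127 126 125 129 127 128
 129 128 127 128 126 127 129 128 127 128 127 128]
120 [129 129 128 129 128 129 128 130 130 127 129 130 127 131 130 129 127 125
 124 125 123 124 123 125 127 126 124 126 126 125 125 125 124 124 125] [129 128 129 128 127 129 127 128 130 128 129 127 125 118 117 126 130 129
 128 128 129 128 129 128 128 128 128 130 129 130]
150 [129 130 129 129 130 128 129 129 130 128 128 127 128 129 130 129 129 128
 128 126 125 123 123 123 124 123 125 126 125 126 127 126 125 124 125] [129 127 127 126 126 127 127 129 128 129 127 125 125 124 127 130 130 129
 129 130 130 129 128 130 129 130 129 129 130 128]
```

The file lies at yaw ≈ 2°, with its handle tip at x ≈ 0.566 and the slot mouth at ≈ 0.633. I go down to the handle.

>>> move_arm --commands '[0, 0, 0, -2.1, 0, 3, -0.1, 1, 0, 0, 4, -0.1, 2, 0, 0, 2.3, 0, 3, 0, 0, 0, 0, 4, 0, 0, 0, 0, 2.5, 0, 0, 0, 0, 1.2, 0, 0.2, 0, 0, 0.45, 0, 0.4, 0, 0, 0, 0, 1, 0, 0, 0, 0, 1]' --newtons 30

```text
clock: 4.6
tool_pos: [0.5922, 0.3121, 0.0276]
tcp_rot: [-3.141, -0.002, 0.037]
force: [-1.1, 0.1, 0.5]
width: 0.0577
```

>>> move_arm --commands '[0, 0, 0, 0, 1, 0, 0, 0, 0, 1, 0, 0, 0, 0, 1, 0, 0, 0, 0, 1, 0, 0, 0, 0, 1, -0.3, 0, 0, 0, 1, -0.8, 0, 0, 0, 1, -1, 0, 0, 0, 1, -1, 0, 0, 0, 1, -0.9, 0, 0, 0, 1]'

```text
clock: 5.85
tool_pos: [0.5505, 0.3104, 0.0262]
tcp_rot: [3.142, 0.0, 0.037]
force: [0.4, -0.8, 1.0]
width: 0.0216
```

Run:
```python
from h import *
s,p=shot('wrist','w3');print(s)
```

```text
{'clock': 5.85, 'joint_positions': array([3.37175714e-01, 6.02257538e-01, 1.56173070e+00, 3.73851052e-05,
       9.77804466e-01, 1.87056662e+00]), 'joint_velocities': array([ 0.03282065, -0.08977583,  0.17538522,  0.00095928, -0.08668715,
        0.03195633]), 'tau': array([-2.80842607e-03, -5.58938169e+01, -2.26100242e+01,  7.71325920e-02,
        3.00094038e-01, -3.08438740e-02]), 'tool_pos': array([0.55046662, 0.3103954 , 0.02622201]), 'tcp_rot': array([3.14156320e+00, 2.00280028e-04, 3.73845177e-02]), 'force': array([ 0.41601125, -0.84260548,  0.99982623]), 'torque': array([ 0.09002106, -0.1606584 ,  0.04751451]), 'width': 0.02162078196401213}
```

View pics/w3.png

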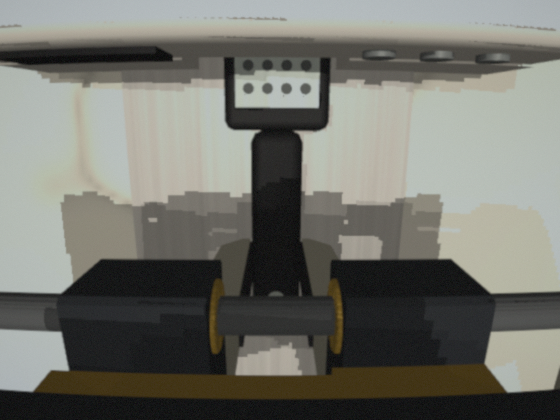

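The handle is gripped (21.6 mm) and the head is emerging at (277,90). I draw it out the remaining 10 cm, let go and rise.

>>> move_arm --commands '[-1.2, 0, 0, 0, 1, -1.6, 0, 0, 0, 1, -1.8, 0, 0, 0, 1, -1.8, 0, 0, 0, 1, -1.6, 0, 0, 0, 1, -1.2, 0, 0, 0, 1, -0.7, 0, 0, 0, 1, -0.2, 0, 0, 0, 1, 0, 0, 0, 0, 1, 0, 0, 0, 0, 1]'

```text
clock: 7.15
tool_pos: [0.4501, 0.3067, 0.0261]
tcp_rot: [3.142, 0.001, 0.037]
force: [-2.3, -0.0, 3.9]
width: 0.0214
```

>>> move_arm --commands '[0, 0, 0, 0, 0.5, 0, 0, 0, 0, 0.3, 0, 0, 0, 0, 0.1, 0, 0, 0, 0, 0, 0, 0, -1, 0, 0, 0, 0, -2.5, 0, 0, 0, 0, -3.5, 0, 0, 0, 0, -3.5, 0, 0, 0, 0, -1.5, 0, 0, 0, 0, 0, 0, 0]'

```text
clock: 8.4
tool_pos: [0.4511, 0.3069, 0.1472]
tcp_rot: [-3.141, -0.002, 0.037]
force: [-1.1, -0.2, 0.7]
width: 0.0931
```

Run:
```python
from h import *
s,p=shot('wrist','w4');print(s['clock'],s['tool_pos'],s['tcp_rot'])
np.save('pics/C4.npy',cloud(s,p))
for t in ['foot_file','file_pocket']:
    for r in nets.spot_point(p,t)[:2]:
        uv=np.array(r['xy'])*[560,420];print(t,round(r['p'],2),uv.round(1),onz(s,p,uv,.01).round(4)[0])
```

```text
8.4 [0.45105775 0.30689209 0.14717227] [-3.14070351e+00 -2.30742627e-03  3.72127938e-02]
foot_file 0.96 [348.6 347.9] [0.318  0.2384 0.01  ]
foot_file 0.93 [282.6  94.3] [0.5317 0.3063 0.01  ]
```

View pics/w4.png

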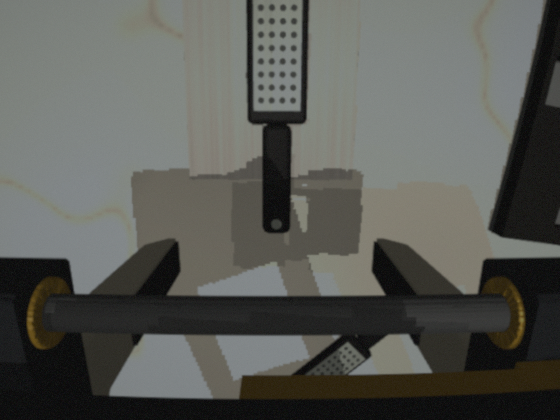

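The file lies on the plate, released: its head starts at row ~123 and its handle tip is at row ~232, near column 277. Next I measure its pose.

Run:
```python
from h import *
s,p=load('w4');g=cv2.cvtColor(p['frame'],cv2.COLOR_RGB2GRAY).astype(int)
M=[]
for r in list(range(4,121,8))+list(range(132,228,8)):
    row=g[r,225:330];d=np.where(row<75)[0]
    z=.017 if r<123 else .019
    a,b=d[0]+225-.5,d[-1]+225+.5;W=onz(s,p,[[a,r],[b,r]],z)
    if r>135 or r<120: M.append((W[0]+W[1])/2)
    print(r,a,b,((W[0]-W[1])[1]*1e3).round(1),M[-1][:2].round(4))
M=np.array(M)
for k in (M[:,0]>.52,M[:,0]<.5,M[:,0]>0):
    f=np.polyfit(M[k,0],M[k,1],1);print('yaw',np.degrees(np.arctan(f[0])),'y at .53',np.polyval(f,.53))
c=g[:,277];print(c[112:130],c[222:240]); print(g[112:130,255])
print('headstart/tip',onz(s,p,[[277,123]],.017),onz(s,p,[[277,232]],.019))
```

```text
4 246.5 308.5 43.0 [0.5926 0.3124]
12 246.5 307.5 42.5 [0.5873 0.3125]
20 246.5 307.5 42.6 [0.582  0.3123]
28 246.5 307.5 42.8 [0.5766 0.3121]
36 246.5 307.5 42.9 [0.5713 0.3119]
44 246.5 307.5 43.1 [0.5659 0.3117]
52 246.5 307.5 43.2 [0.5605 0.3115]
60 246.5 306.5 42.7 [0.555  0.3117]
68 246.5 306.5 42.8 [0.5495 0.3115]
76 246.5 306.5 43.0 [0.544  0.3113]
84 246.5 306.5 43.2 [0.5384 0.3111]
92 247.5 306.5 42.6 [0.5329 0.3105]
100 247.5 306.5 42.8 [0.5272 0.3103]
108 247.5 306.5 43.0 [0.5215 0.3101]
116 247.5 305.5 42.4 [0.5158 0.3102]
132 262.5 290.5 20.5 [0.5158 0.3102]
140 262.5 290.5 20.6 [0.4985 0.3096]
148 262.5 290.5 20.7 [0.4926 0.3093]
156 261.5 290.5 21.5 [0.4867 0.3095]
164 261.5 290.5 21.7 [0.4807 0.3093]
172 260.5 290.5 22.5 [0.4747 0.3094]
180 261.5 291.5 22.6 [0.4686 0.3084]
188 261.5 291.5 22.7 [0.4625 0.3082]
196 261.5 290.5 22.1 [0.4562 0.3083]
204 261.5 290.5 22.2 [0.4499 0.3081]
212 261.5 290.5 22.3 [0.4436 0.3079]
220 261.5 290.5 22.5 [0.4372 0.3076]
yaw 1.9321677531374928 y at .53 0.3105711819462115
yaw 1.9242368709713202 y at .53 0.3107713084729553
yaw 1.8220459907443294 y at .53 0.3106411684880095
[41 35 38 33 37 37 34 35 27 22 13 11 16 16 14 26 21 24] [61 60 61 58 62 60 55 34 17 12 33 63 80 82 83 84 85 84]
[ 39  34  39  36  38  35  32  31  24  21  23  46  80 113 129 132 131 133]
headstart/tip [[0.51075365 0.30965159 0.017     ]] [[0.4274261  0.30648931 0.019     ]]
```

>>> move_arm --commands '[2, 0, 0, 0, 0, 3, 0, 2, 0, 0, 2.24, 0, 3, 0, 0, 1, 0.04, 3, 0, 0, 0, 0, 2, 0, 0, 0, 0, 1.2, 0, 0, 0, 0, 0.7, 0, 0.1, 0, 0, 0.27, 0, 0.2, 0, 0, 0, 0, 0.7, 0, 0, 0, 0, 0.7]' --newtons 30

```text
clock: 9.8
tool_pos: [0.5333, 0.3095, 0.0253]
tcp_rot: [-3.141, -0.001, 0.037]
force: [-0.5, 0.7, -0.4]
width: 0.0592
```

>>> move_arm --commands '[0, 0, 0, 0, 0.8, 0, 0, 0, 0, 0.8, 0, 0, 0, 0, 0.8, 0, 0, 0, 0, 0.8, 0, 0, -0.5, 0, 0.8, 0, 0, -1, 0, 0.8, 0, 0, -2, 0, 0.8, 0, 0, -3, 0, 0.8, 0, 0, -2.5, 0, 0.8, 0, 0, -1, 0, 0.8]'

```text
clock: 11.05
tool_pos: [0.5337, 0.3097, 0.1265]
tcp_rot: [-3.141, -0.003, 0.037]
force: [0.3, -0.1, -1.3]
width: 0.0436
```

Run:
```python
from h import *
s,p=shot('wrist','w5');print(s)
```

```text
{'clock': 11.05, 'joint_positions': array([3.45151437e-01, 4.64465915e-01, 1.51664513e+00, 6.69290604e-05,
       1.15737620e+00, 1.87871181e+00]), 'joint_velocities': array([ 9.66737103e-04, -5.91145812e-02, -5.65047392e-02, -7.11859383e-05,
        1.54675194e-01,  4.11277990e-04]), 'tau': array([ 6.44186768e-02, -5.36360121e+01, -2.64327300e+01, -6.88349872e-03,
       -1.06147968e-01,  2.51703273e-05]), 'tool_pos': array([0.53370359, 0.30965638, 0.12653709]), 'tcp_rot': array([-3.14059300e+00, -2.94075767e-03,  3.72076913e-02]), 'force': array([ 0.26924905, -0.12578265, -1.32782524]), 'torque': array([ 0.05284342,  0.0670578 , -0.03814956]), 'width': 0.04364524950284867}
```

View pics/w5.png

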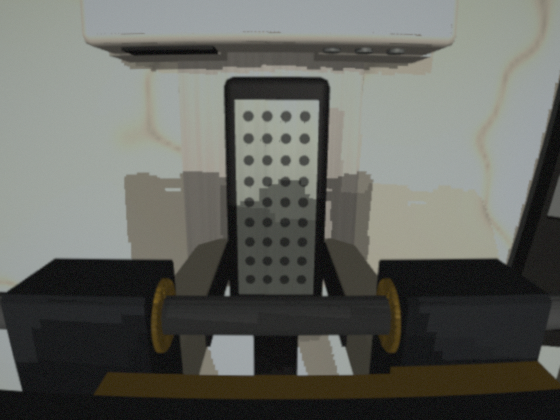

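The file is held across its head (43.6 mm) and level, with its front edge at row 77. I move over beside the tray to measure the cut-out.

>>> move_arm --commands '[-0.3, 0.6, -0.7, 0, 0.8, -0.9, 1.9, -1.1, 0, 0.8, -1, 2.1, -1.2, 0, 0.8, -1, 2.1, -1.2, 0, 0.8, -1, 2.1, -1.2, 0, 0.8, -1, 2.1, -1.2, 0, 0.8, -0.8, 1.6, -0.9, 0, 0.8, -0.37, 0.75, -0.35, 0, 0.8, 0, 0, 0, 0, 0.8, 0, 0, 0, 0, 0.8]'

```text
clock: 12.35
tool_pos: [0.4742, 0.1749, 0.2025]
tcp_rot: [-3.141, 0.001, 0.037]
force: [-0.6, -0.1, -1.6]
width: 0.0436
```

Run:
```python
from h import *
s,p=load('w5');print('front in tool (world aligned-ish)',[ (onz(s,p,[[u,77]],s['tool_pos'][2]-.0083)[0]-s['tool_pos']).round(4) for u in (227,278,329)])
s,p=shot('wrist','w6');print(s['clock'],s['tool_pos'],s['tcp_rot'])
np.save('pics/C6.npy',cloud(s,p))
for t in ['nipper_pocket','file_pocket']:
    for r in nets.spot_point(p,t)[:2]:
        uv=np.array(r['xy'])*[560,420];print(t,round(r['p'],2),uv.round(1),onz(s,p,uv,.006).round(4)[0])
```

```text
front in tool (world aligned-ish) [array([ 0.0808,  0.024 , -0.0083]), array([ 0.0815,  0.0035, -0.0083]), array([ 0.0823, -0.017 , -0.0083])]
12.35 [0.474168   0.1748833  0.20253371] [-3.14135035e+00  5.10938772e-04  3.73806377e-02]
nipper_pocket 0.8 [498.3 162.7] [ 0.5042 -0.036   0.006 ]
file_pocket 0.68 [407.  110.4] [0.5478 0.0593 0.006 ]
```

View pics/w6.png

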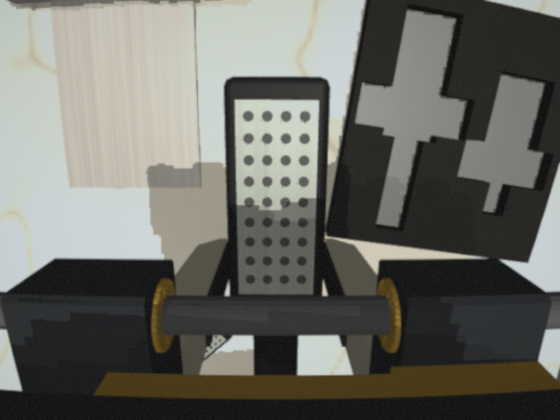

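The wrist picture shows the held file and, to the right, the tray with the file cut-out (its notch centre near (411,110)) and the nipper cut-out (its notch near (502,163)). I fit both cut-out outlines to this picture and to the top one.

```bash
cat > fit.py <<'E'
from h import *
from scipy.optimize import minimize
FILE=[(85.5,24.5),(18,24.5),(18,51),(-18,51),(-18,24.5),(-24.5,24.5),(-24.5,13.5),(-109.5,13.5)]
NIP=[(47.5,10.5),(18,10.5),(18,44),(-18,44),(-18,26.5),(-80.5,26.5)]
def outline(h): a=np.array(h,float)/1e3; return np.vstack([a,a[::-1]*[1,-1]])
def place(o,q,z):
    c,s=np.cos(q[2]),np.sin(q[2]);return np.c_[o@np.array([[c,s],[-s,c]])+q[:2],np.full(len(o),z)]
def mask(s,p,o,q,S,roi):
    ms=[]
    for z in(.006,.020):
        uv=(proj(s,p,place(o,q,z))-roi[:2]+.5)*S
        m=np.zeros(((roi[3]-roi[1])*S,(roi[2]-roi[0])*S),np.uint8);cv2.fillPoly(m,[np.round(uv*16).astype(np.int32)],255,shift=4);ms.append(m)
    m=cv2.bitwise_and(*ms);return cv2.resize(m,None,fx=1/S,fy=1/S,interpolation=cv2.INTER_AREA)/255.
def fit(n,h,q0,lo=40,hi=105,out=None):
    s,p=load(n);o=outline(h);uv=proj(s,p,place(o,q0,.013));a=np.maximum(uv.min(0)-6,0).astype(int);b=np.minimum(uv.max(0)+7,[560,420]).astype(int);roi=[*a,*b]
    g=cv2.cvtColor(p['frame'],cv2.COLOR_RGB2GRAY)[a[1]:b[1],a[0]:b[0]].astype(float)
    ob=np.clip((g-lo)/(hi-lo),0,1)
    w=cv2.dilate(mask(s,p,o,q0,3,roi),np.ones((9,9)))>0
    f=lambda d:np.mean(((mask(s,p,o,[q0[0]+d[0]/1e3,q0[1]+d[1]/1e3,q0[2]+np.radians(d[2])],3,roi)-ob)**2)[w])
    best=min((minimize(f,d,method='Nelder-Mead',options=dict(initial_simplex=np.array(d)+np.array([[0,0,0],[3,0,0],[0,3,0],[0,0,2]]))) for d in ([0,0,0],[3,-3,1],[-3,3,-1])),key=lambda r:r.fun)
    q=[q0[0]+best.x[0]/1e3,q0[1]+best.x[1]/1e3,q0[2]+np.radians(best.x[2])]
    if out:
        v=np.hstack([ob,mask(s,p,o,q,3,roi)])*255;cv2.imwrite(f'pics/{out}.png',cv2.resize(v.astype(np.uint8),None,fx=2,fy=2))
    return np.array(q),best.fun
E
python3 - <<'E'
from fit import *
for n in('w6','top0'):
    for nm,h,q0 in(('file',FILE,[.546,.057,np.radians(-6)]),('nip',NIP,[.503,-.037,np.radians(174)])):
        q,e=fit(n,h,q0,out=f'fit_{n}_{nm}');print(n,nm,q[:2].round(4),np.degrees(q[2]).round(2),round(e,4))
E
```

```text
w6 file [0.5473 0.0574] -6.02 0.0037
w6 nip [ 0.5037 -0.0346] 173.96 0.0037
top0 file [0.5457 0.0559] -6.04 0.037
top0 nip [ 0.5016 -0.0356] 174.06 0.0413
```

Both cut-outs fit well: the file's is near (0.547, 0.057) at yaw −6.0°, and the top picture agrees within 1.6 mm. I hover just above the cut-out and check there.

>>> move_arm --commands '[0, 0, 0, 8.14, 0.8, 0.6, 0.8, 0, 0, 0.8, 1.3, 1.7, 0, 0, 0.8, 1.6, 2.1, 1.5, 0, 0.8, 1.7, 2.2, 3, 0, 0.8, 1.6, 2.1, 3.5, 0, 0.8, 1.1, 1.45, 3.5, 0, 0.8, 0.54, 0.75, 2.2, 0, 0.8, 0, 0, 1.05, 0, 0.8, 0, 0, 0, 0, 0.8]'

```text
clock: 13.75
tool_pos: [0.546, 0.0554, 0.0549]
tcp_rot: [-3.141, 0.002, -0.104]
force: [0.7, 0.7, -1.6]
width: 0.0436
```

Run:
```python
from h import *
s,p=shot('wrist','w7');print(s['clock'],s['tool_pos'],s['tcp_rot'],s['width'])
crop('w7',160,0,400,260,3,'c7')
```

```text
13.75 [0.54603513 0.0553818  0.05492365] [-3.14149158e+00  1.54934002e-03 -1.03659386e-01] 0.04357084651877275
```

View pics/c7.png

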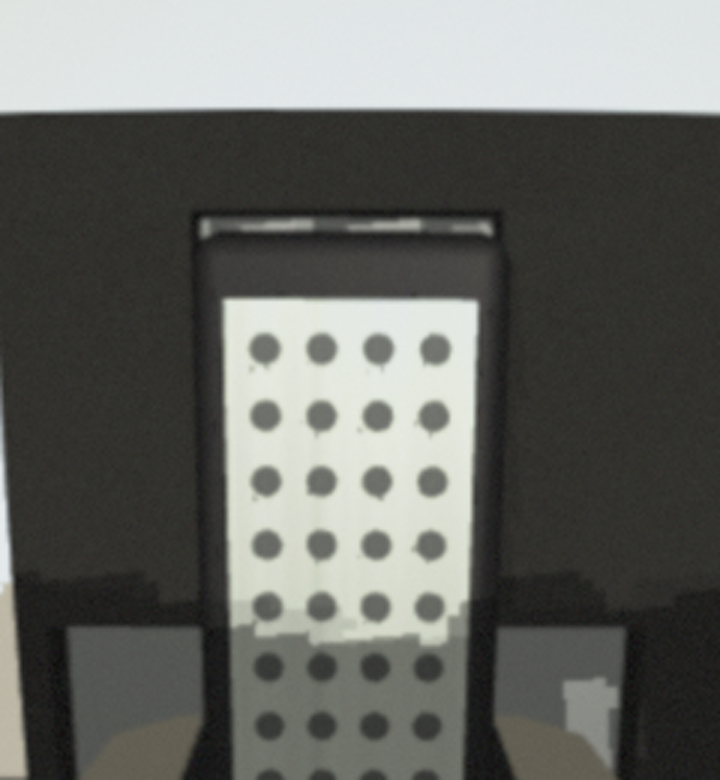

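Run:
```python
from h import *
from fit import *
s,p=load('w7');g=cv2.cvtColor(p['frame'],cv2.COLOR_RGB2GRAY).astype(int)
print(g[64:90,240],g[64:90,320]); print(g[85,218:236],g[85,318:336]);print(g[150,218:236],g[150,318:336]);print(g[220,174:190],g[220,364:382])
t=s['tool_pos'];R=Ro.from_euler('xyz',s['tcp_rot']).as_matrix()
def tool(uv,z): return ((onz(s,p,uv,z)-t)@R*1e3).round(1)
print('floor front',tool([[240,72.7],[310,72.7]],.006));print('rim front',tool([[240,70.3],[310,70.3]],.02))
print('file front',tool([[240,80],[310,80]],t[2]-.0083))
print('notch floor L,R',tool([[182,220],[369,220]],.006),'rim',tool([[178.5,220],[373.7,220]],.02),'notch front',tool([[200,209],[350,209]],.02))
```

```text
[ 47  49  48  48  47  45  28  31  58  80 103 118 100  55  34  35  41  44
  49  52  57  62  61  60  64  64] [ 47  51  47  46  49  40  34  26  49  83 122 146 136  96  54  36  43  46
  52  58  63  72  71  76  74  73]
[50 49 49 47 48 38 30 33 39 39 44 50 52 58 58 60 61 62] [71 68 72 69 66 62 56 48 41 37 34 40 49 47 47 50 50 49]
[ 48  48  50  50  46  50  47  38  32  33  39  42  46  52  56  55  83 146] [111  70  63  55  48  42  36  33  36  33  41  47  42  44  45  48  47  45]
[32 31 25 23 24 15 20 25 41 64 82 86 84 86 85 86] [86 87 82 67 39 20 25 19 24 24 27 29 30 33 33 27 31 32]
floor front [[ 86.9 -19.5  48.8]
 [ 86.9  15.9  48.8]]
rim front [[ 86.7 -18.2  34.8]
 [ 86.7  14.7  34.8]]
file front [[ 80.2 -15.8   8.2]
 [ 80.2  12.4   8.2]]
notch floor L,R [[  9.3 -53.4  48.9]
 [  9.3  50.4  48.9]] rim [[ 13.5 -51.5  34.9]
 [ 13.4  49.1  34.9]] notch front [[ 19.3 -40.1  34.9]
 [ 19.3  36.5  34.9]]
```

The file's front edge (row 77) is about 2.4 mm short of where the cut-out needs it. Sideways and in yaw it matches. I shift forward 2.4 mm and lower.

>>> move_arm --commands '[0.24, 0, 0.3, 0, 0.8, 0, 0, 0.6, 0, 0.8, 0, 0, 0.4, 0, 0.8, 0, 0, 0.3, 0, 0.8, 0, 0, 0.3, 0, 0.8, 0, 0, 0.3, 0, 0.8, 0, 0, 0.25, 0, 0.8, 0, 0, 0.15, 0, 0.8, 0, 0, 0, 0, 0.8, 0, 0, 0, 0, 0.8]'

```text
clock: 15.05
tool_pos: [0.5489, 0.0551, 0.0295]
tcp_rot: [-3.142, -0.0, -0.105]
force: [-0.3, -0.5, -1.7]
width: 0.0438
```

Run:
```python
from h import *
s,p=shot('wrist','w8');print(s['clock'],s['tool_pos'],s['tcp_rot'],s['width'],s['force'],s['torque'])
crop('w8',160,0,400,260,3,'c8')
```

```text
15.05 [0.54891869 0.05507491 0.02954077] [-3.14158599e+00 -1.44800626e-04 -1.04767195e-01] 0.043838539971071795 [-0.29671207 -0.52470791 -1.6824591 ] [ 0.06763113 -0.00475105 -0.03859639]
```

View pics/c8.png

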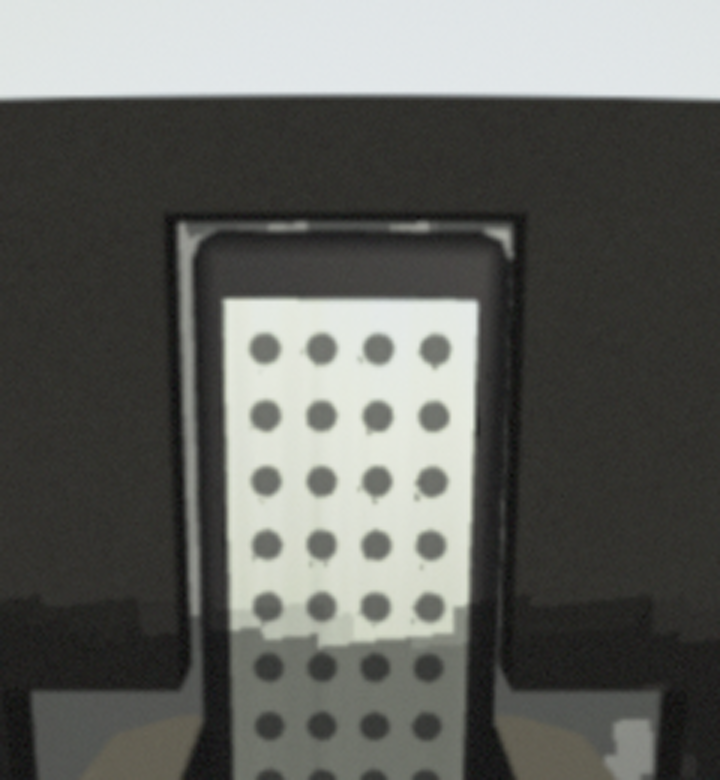

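The file is inside the cut-out outline with floor visible all round, about 1.2 mm above the floor. I go down until it touches.

>>> move_arm --commands '[0, 0, 0.06, 0, 0.8, 0, 0, 0.06, 0, 0.8, 0, 0, 0.04, 0, 0.8, 0, 0, 0, 0, 0.8, 0, 0, 0, 0, 0.8, 0, 0, 0, 0, 0.8, 0, 0, 0, 0, 0.8, 0, 0, 0, 0, 0.8, 0, 0, 0, 0, 0.8, 0, 0, 0, 0, 0.8]'

```text
clock: 16.35
tool_pos: [0.5488, 0.0551, 0.0279]
tcp_rot: [-3.142, 0.0, -0.105]
force: [-1.4, 0.8, 1.6]
width: 0.0439
```

Run:
```python
from h import *
s=telemetry.sense();print(s['clock'],s['tool_pos'],s['width'],s['force'],s['torque'])
```

```text
16.35 [0.54881829 0.05506053 0.02790544] 0.04389938590294917 [-1.35026631  0.759068    1.62800065] [ 0.06191596  0.16927104 -0.03635404]
```

Contact: Fz went from −1.7 to +1.6 N at z = 27.9 mm, so the file is down. I open within the notches and rise.

>>> move_arm --commands '[0, 0, 0, 0, 0.45, 0, 0, 0, 0, 0.4, 0, 0, 0, 0, 0.4, 0, 0, -0.5, 0, 0.4, 0, 0, -1.5, 0, 0.4, 0, 0, -3, 0, 0.4, 0, 0, -4, 0, 0.4, 0, 0, -3, 0, 0.3, 0, 0, -1, 0, 0.2, 0, 0, 0, 0, 0.2]'

```text
clock: 17.6
tool_pos: [0.5491, 0.055, 0.1585]
tcp_rot: [-3.142, -0.001, -0.105]
force: [-0.2, -0.6, -0.3]
width: 0.0741
```

Run:
```python
from h import *
s,p=shot('wrist','w9');print(s['clock'],s['tool_pos'],s['tcp_rot'],s['width'])
C=cloud(s,p);t=s['tool_pos'];
yaw=s['tcp_rot'][2];R=Ro.from_euler('xyz',s['tcp_rot']).as_matrix()
for x in (-.06,-.03,0.03,.05,.075):
    for y in(-.015,.015) if x>-.02 else (0,):
        w=t+R@np.array([x,y,0]);w[2]=.02;u,v=proj(s,p,w)[0].round().astype(int);print(x,y,u,v,C[v-1:v+2,u-1:u+2,2].mean().round(4))
s,p=load('w1');C=cloud(s,p);m=(C[...,2]>.006)&(C[...,0]>.53)&(C[...,1]<-.2)&(C[...,1]>-.42)&(C[...,0]<.68);print(m.sum())
crop('w1',250,90,410,185,5,'cn')
```

```text
17.6 [0.54906187 0.05504531 0.15849963] [-3.14158189e+00 -1.48638066e-03 -1.04827793e-01] 0.07405743985375843
-0.06 0 277 269 0.0227
-0.03 0 277 235 0.022
0.03 -0.015 258 161 0.0211
0.03 0.015 297 161 0.0202
0.05 -0.015 258 135 0.0207
0.05 0.015 297 135 0.0213
0.075 -0.015 258 102 0.0204
0.075 0.015 298 102 0.0205
69807
```

View pics/w9.png

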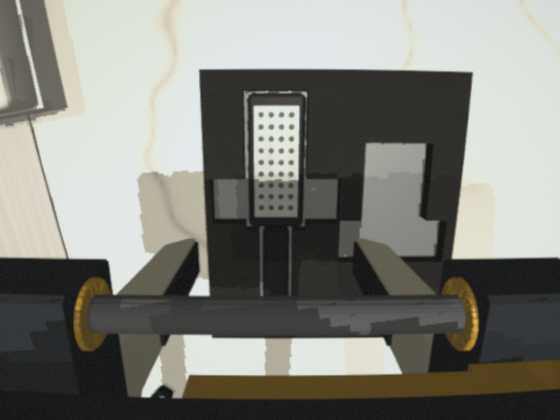

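View pics/cn.png

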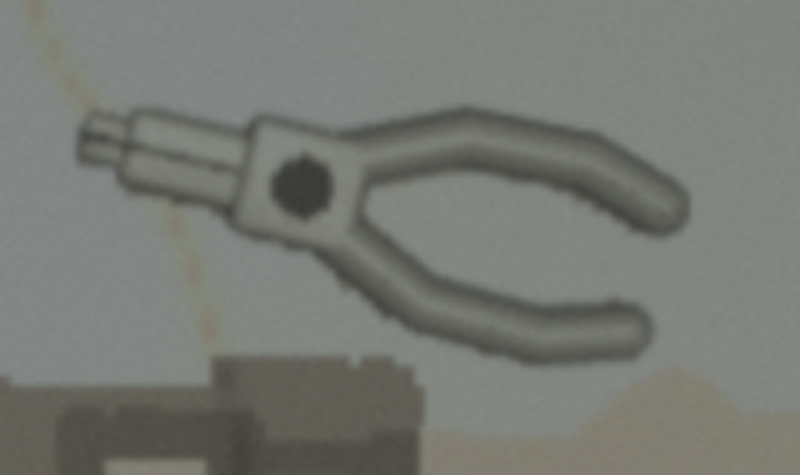

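The file lies flat and home: head top at 20–21 mm, handle at 22 mm, with an even gap round it in the picture. The crop shows the nippers' joint at crop (303,186) and the jaws pointing left and slightly up, so their yaw is ≈ 77°. I move there.

>>> move_arm --commands '[0.7, 1.9, 0, 0, 0.1, 1.4, 3.8, 0, 0, 0, 1.5, 4, 0, 0, 0, 1.5, 4, 0, 0, 0, 1.5, 4, 0, 0, 0, 1.5, 4, 0, 0, 0, 1.4, 3.8, 0, 0, 0, 0.9, 2.6, 1, 0, 0, 0.3, 1, 1.5, 0, 0, 0, 0, 1.3, 0, 0]'

```text
clock: 18.9
tool_pos: [0.6239, -0.2453, 0.1174]
tcp_rot: [-3.14, 0.003, -0.106]
force: [-0.4, -0.2, -0.6]
width: 0.0933
```

>>> move_arm --commands '[0, 0, 0, 9.4, 0, 0, 0, 0, 9.4, 0, 0, 0, 0, 9.4, 0, 0, 0, 0, 9.4, 0, 0, 0, 0, 9.4, 0, 0, 0, 0, 9.4, 0, 0, 0, 0, 9.4, 0, 0, 0, 0, 9.4, 0, 0, 0, 0, 9.4, 0, 0, 0, 0, 9.4, 0]'

```text
clock: 20.15
tool_pos: [0.6243, -0.2431, 0.1189]
tcp_rot: [3.14, 0.001, -1.749]
force: [-0.2, 0.2, -0.3]
width: 0.0931
```

Run:
```python
from h import *
s,p=shot('wrist','w10');print(s['clock'],s['tool_pos'],s['tcp_rot'],s['joint_positions'])
```

```text
20.15 [ 0.62433898 -0.24314594  0.11885886] [ 3.13988754e+00  1.08348120e-03 -1.74875202e+00] [-5.37725217e-01  5.61568384e-01  1.37171413e+00  4.42243162e-04
  1.21028757e+00  2.78166580e+00]
```

View pics/w10.png

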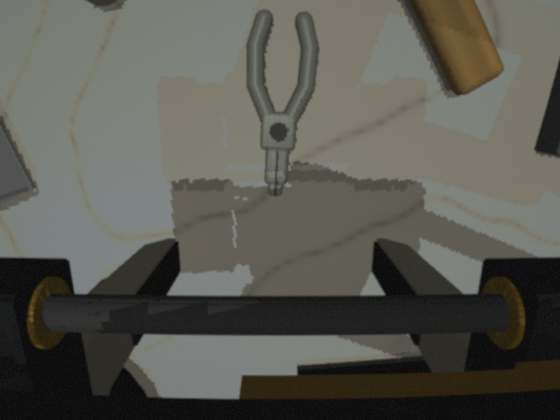

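The nippers are in clear view: joint (278,131), jaws (275,193), handle ends (264,14) and (305,15). The brush is at right, clear of the fingers.

```bash
crop=1
python3 - <<'E'
from h import *
s,p=load('w10');t=s['tool_pos'];R=Ro.from_euler('xyz',s['tcp_rot']).as_matrix()
g=cv2.cvtColor(p['frame'],cv2.COLOR_RGB2GRAY).astype(int)
# pivot centroid
y0,x0=110,258;m=(g[y0:152,x0:300]<75);n,l,st,c=cv2.connectedComponentsWithStats(m.astype(np.uint8));print([ (st[i][4],(c[i]+[x0,y0]).round(1)) for i in range(1,n) if st[i][4]>30])
def tool(uv,z): return ((onz(s,p,uv,z)-t)@R*1e3).round(1)
print('pivot',tool([[278.5,131]],.012),'jaw',tool([[275.5,192]],.008),'handles',tool([[263,14],[305.5,14]],.008))
crop('w10',230,0,330,205,3,'c10')
E
```

```text
[(np.int32(249), array([278.3, 131.6]))]
pivot [[ 53.1   2.  106.8]] jaw [[ 1.010e+01 -1.000e-01  1.108e+02]] handles [[128.2  -8.2 110.7]
 [128.3  19.4 110.8]]
```

View pics/c10.png

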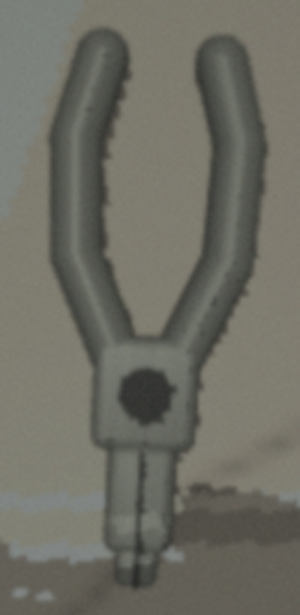

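>>> move_arm --commands '[0, 0, 0, 2.8, 0.2, 1.5, 0.04, 1, 0, 0.3, 2.3, 0.04, 2, 0, 0.3, 1.52, 0, 2.2, 0, 0.3, 0, 0, 2, 0, 0.3, 0, 0, 1.2, 0, 0.3, 0, 0, 0.8, 0, 0.3, 0, 0, 0.44, 0, 0.3, 0, 0, 0, 0, 0.3, 0, 0, 0, 0, 0.3]'

```text
clock: 21.45
tool_pos: [0.6127, -0.2973, 0.0242]
tcp_rot: [-3.14, -0.001, -1.794]
force: [0.5, -0.3, 0.5]
width: 0.0652
```

Run:
```python
from h import *
s,p=shot('wrist','w11');print(s['clock'],s['tool_pos'],s['tcp_rot'],s['joint_positions'],s['width'],s['force'])
```

```text
21.45 [ 0.61273176 -0.29728591  0.02422028] [-3.14040087e+00 -5.00590099e-04 -1.79391598e+00] [-6.15136750e-01  6.75307969e-01  1.42395326e+00 -8.44988455e-06
  1.04103880e+00  2.74957952e+00] 0.06515283899893722 [ 0.48737289 -0.25129668  0.48221111]
```

View pics/w11.png

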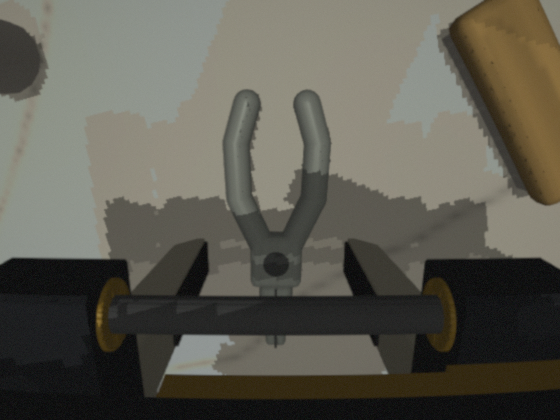

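The joint is centred between the fingers at (276,264) and the handles point straight ahead. I check the offset along the tool.

Run:
```python
from h import *
s,p=load('w11');t=s['tool_pos'];R=Ro.from_euler('xyz',s['tcp_rot']).as_matrix()
def tool(uv,z): return ((onz(s,p,uv,z)-t)@R*1e3).round(1)
print(tool([[276,264]],.012),tool([[246,90],[307,90]],.006),tool([[276,233],[276,287]],.012))
```

```text
[[-2.6  0.2 12.2]] [[ 75.2 -12.7  18.3]
 [ 75.2  13.6  18.2]] [[ 12.5   0.2  12.2]
 [-14.3   0.2  12.2]]
```

>>> move_arm --commands '[-0.15, 0, 0.1, 0, 0.3, 0, 0, 0.05, 0, 0.3, 0, 0, 0, 0, 0.5, 0, 0, 0, 0, 0.7, 0, 0, 0, 0, 0.9, 0, 0, 0, 0, 0.9, 0, 0, 0, 0, 0.9, 0, 0, 0, 0, 0.9, 0, 0, 0, 0, 0.9, 0, 0, 0, 0, 0.9]' --newtons 35

```text
clock: 22.75
tool_pos: [0.6126, -0.2958, 0.022]
tcp_rot: [-3.141, -0.0, -1.794]
force: [0.8, -0.4, -1.3]
width: 0.0237
```

>>> move_arm --commands '[0, 0, -0.3, 0, 0.9, 0, 0, -0.7, 0, 0.9, 0, 0, -1.5, 0, 0.9, 0, 0, -2.5, 0, 0.9, 0, 0, -3, 0, 0.9, 0, 0, -3, 0, 0.9, 0, 0, -2, 0, 0.9, 0, 0, -1, 0, 0.9, 0, 0, 0, 0, 0.9, 0, 0, 0, 0, 0.9]'

```text
clock: 24.0
tool_pos: [0.6121, -0.2955, 0.161]
tcp_rot: [3.14, 0.001, -1.794]
force: [-0.1, -0.2, -0.5]
width: 0.024
```

Run:
```python
from h import *
s,p=shot('wrist','w12');print(s['clock'],s['tool_pos'],s['tcp_rot'],s['joint_positions'],s['width'],s['force'])
```

```text
24.0 [ 0.61206346 -0.29545088  0.1609691 ] [ 3.14000679e+00  6.82375027e-04 -1.79437413e+00] [-6.13495164e-01  5.43141967e-01  1.29448343e+00  2.93769341e-05
  1.30569346e+00  2.75166703e+00] 0.023980564560547833 [-0.10776541 -0.24846699 -0.50242937]
```

View pics/w12.png

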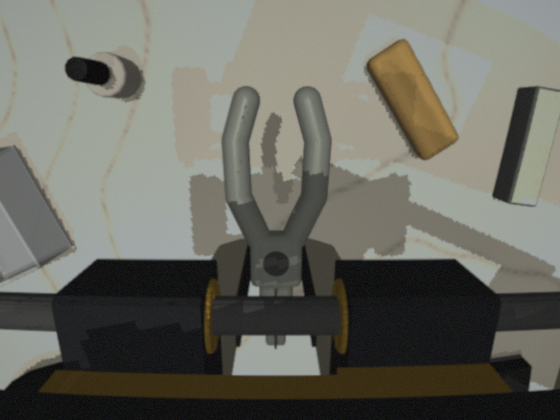

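The nippers are held straight (24.0 mm). I turn to the tray's yaw and go over their cut-out.

>>> move_arm --commands '[0, 0, 0, -9.7, 0.9, 0, 0, 0, -9.7, 0.9, 0, 0, 0, -9.7, 0.9, 0, 0, 0, -9.7, 0.9, 0, 0, 0, -9.7, 0.9, 0, 0, 0, -9.7, 0.9, 0, 0, 0, -9.7, 0.9, 0, 0, 0, -9.7, 0.9, 0, 0, 0, -9.7, 0.9, 0, 0, 0, -9.5, 0.9]'

```text
clock: 25.3
tool_pos: [0.6121, -0.2955, 0.1606]
tcp_rot: [-3.141, 0.002, -0.099]
force: [-0.4, -0.2, -1.9]
width: 0.0236
```

>>> move_arm --commands '[-0.6, -1.1, 0, 0, 0.9, -1.5, -2.8, 0, 0, 0.9, -1.9, -3.5, 0, 0, 0.9, -2, -3.7, 0, 0, 0.9, -2, -3.7, 0, 0, 0.9, -2, -3.7, 1.5, 0, 0.9, -1.7, -3.1, 2.5, 0, 0.9, -1.2, -2.2, 2.5, 0, 0.9, -0.45, -0.84, 2, 0, 0.9, 0, 0, 1.5, 0, 0.9]'

```text
clock: 26.55
tool_pos: [0.5043, -0.0354, 0.061]
tcp_rot: [-3.141, 0.002, -0.106]
force: [0.1, -0.7, -0.3]
width: 0.024
```

Run:
```python
from h import *
s,p=shot('wrist','w13');print(s['clock'],s['tool_pos'],s['tcp_rot'],s['width'])
```

```text
26.55 [ 0.50429015 -0.0353983   0.06096938] [-3.14119224e+00  1.55064004e-03 -1.06196896e-01] 0.02401516116959765
```

View pics/w13.png

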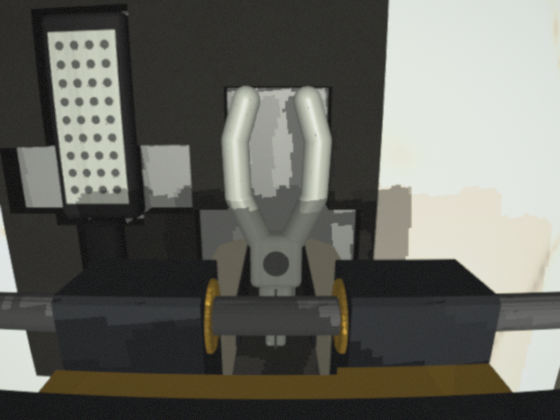

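Run:
```python
from h import *
s,p=load('w13');t=s['tool_pos'];R=Ro.from_euler('xyz',s['tcp_rot']).as_matrix()
crop('w13',190,70,370,270,4,'c13')
def tool(uv,z): return ((onz(s,p,uv,z)-t)@R*1e3).round(1)
print('handle ends',tool([[246,87],[307,87]],t[2]-.016),'outer',tool([[222,145],[330,145]],t[2]-.016))
g=cv2.cvtColor(p['frame'],cv2.COLOR_RGB2GRAY).astype(int)
print(g[78:100,275],g[78:100,290]);print(g[95,218:236],g[95,318:336]);print(g[225,192:210],g[225,345:365]);print(g[200:216,210],g[200:216,345])
```

```text
handle ends [[ 77.9 -14.   15.9]
 [ 77.9  11.8  15.9]] outer [[ 53.4 -25.   15.9]
 [ 53.4  22.4  15.9]]
[ 48  45  49  51  51  48  49  46  36  54  84 111 155 177 182 183 182 176
 176 177 171 166] [ 47  48  49  49  48  47  47  46  39  76 126 153 167 173 181 182 180 165
 129 109 109 108]
[ 50  49  45  47  46  37  29  26  61 113 145 152 155 154 152 143 138 144] [147 142 151 171 177 179 175 157 121  93  62  34  27  34  43  45  47  49]
[29 29 27 30 19 27 27 31 51 71 82 87 86 87 85 86 87 85] [126 131 130 131 130 127 120  96  81  66  39  22  19  20  21  31  26  32
  28  33]
[32 32 32 33 33 33 30 30 30 47 76 84 85 84 86 85] [ 36  34  30  32  27  31  36  33  33  73 125 133 105  88  86  84]
```

View pics/c13.png

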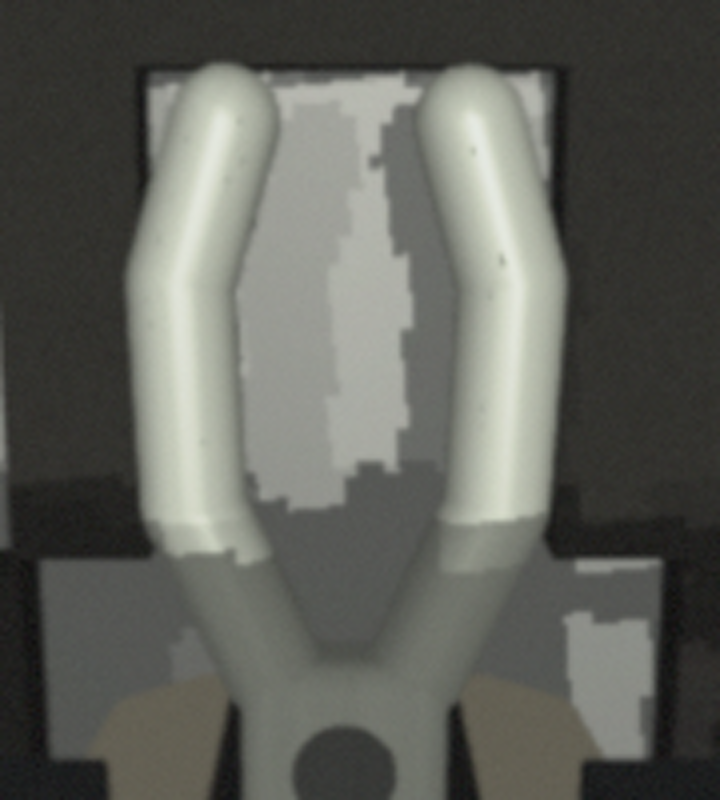

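Run:
```python
from h import *
s,p=load('w13');t=s['tool_pos'];R=Ro.from_euler('xyz',s['tcp_rot']).as_matrix()
def tool(uv,z): return ((onz(s,p,uv,z)-t)@R*1e3).round(1)
print('nip handle ends',tool([[246,85.5],[307.5,85.5]],t[2]-.016))
print('floor front',tool([[246,87],[307,87]],.006),'rim',tool([[246,85.7],[307,85.7]],.02))
print('lat front floor',tool([[226.3,95],[327.8,95]],.006),'rim',tool([[222.8,95],[331.2,95]],.02))
print('notch floor',tool([[200.3,225],[353.2,225]],.006),'notch front',tool([[210,209.3],[345,208.8]],.006),'rim',tool([[210,208.8],[345,208.8]],.02))
from fit import *
q,e=fit('w13',NIP,[.504,-.036,np.radians(174)]);print(q,e)
```

```text
nip handle ends [[ 78.5 -14.   15.9]
 [ 78.5  12.   15.9]]
floor front [[ 80.3 -17.   54.9]
 [ 80.3  15.   54.8]] rim [[ 80.  -15.9  40.9]
 [ 80.   13.9  40.8]]
lat front floor [[ 76.2 -27.5  54.9]
 [ 76.2  26.1  54.8]] rim [[ 75.7 -27.4  40.9]
 [ 75.7  25.8  40.8]]
notch floor [[  4.5 -44.6  55. ]
 [  4.5  43.   54.9]] notch front [[ 13.8 -38.6  55. ]
 [ 14.1  37.8  54.9]] rim [[ 17.8 -36.   41. ]
 [ 17.8  35.1  40.9]]
[ 0.50412262 -0.03473624  3.03950801] 0.07893859998862464
```

The nippers sit within 1 mm of their cut-out (0.7 mm too far forward, 0.3 mm sideways), yaw matched. I correct that and lower.

>>> move_arm --commands '[-0.07, 0.03, 0.4, 0, 0.9, 0, 0, 0.7, 0, 0.9, 0, 0, 0.6, 0, 0.9, 0, 0, 0.4, 0, 0.9, 0, 0, 0.35, 0, 0.9, 0, 0, 0.3, 0, 0.9, 0, 0, 0.25, 0, 0.9, 0, 0, 0.15, 0, 0.9, 0, 0, 0, 0, 0.9, 0, 0, 0, 0, 0.9]'

```text
clock: 27.85
tool_pos: [0.505, -0.037, 0.0305]
tcp_rot: [3.142, -0.0, -0.105]
force: [-0.3, -0.8, -1.0]
width: 0.0238
```

Run:
```python
from h import *
s,p=shot('wrist','w14');print(s['clock'],s['tool_pos'],s['tcp_rot'],s['width'],s['force'])
crop('w14',190,70,370,270,4,'c14')
```

```text
27.85 [ 0.50495748 -0.03700908  0.03054998] [ 3.14155541e+00 -2.25789021e-04 -1.04821586e-01] 0.023794725021926196 [-0.3494163  -0.75556568 -0.96600079]
```

View pics/c14.png

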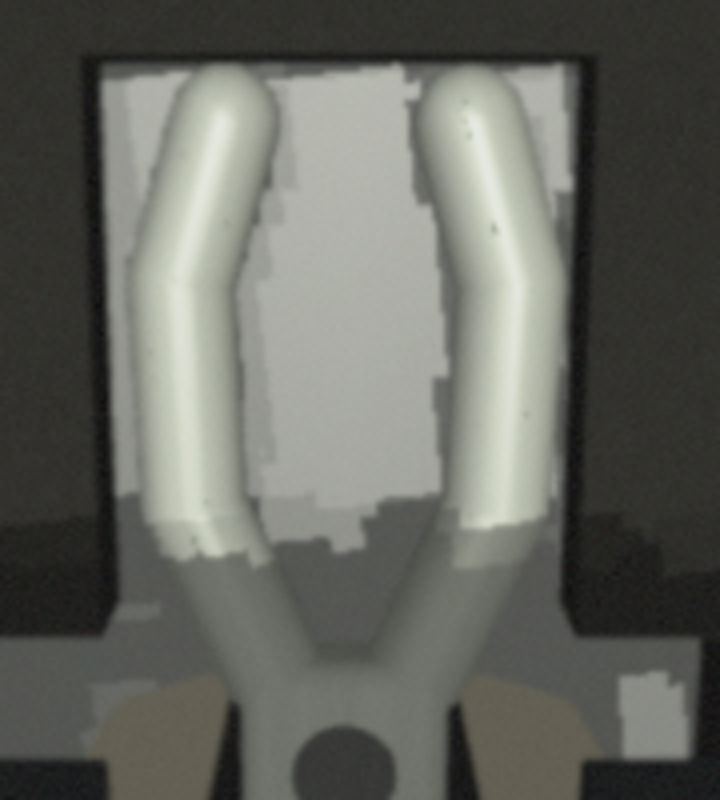

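Run:
```python
from h import *
s,p=load('w14');t=s['tool_pos'];R=Ro.from_euler('xyz',s['tcp_rot']).as_matrix()
g=cv2.cvtColor(p['frame'],cv2.COLOR_RGB2GRAY).astype(int)
print(g[140,208:228],g[140,325:345])
def tool(uv,z): return ((onz(s,p,uv,z)-t)@R*1e3).round(1)
print('floor lat',tool([[216.5,140],[332.7,140]],.006),'rim lat',tool([[212,140],[337,140]],.02),'nip',tool([[223,140],[330.9,140]],t[2]-.016))
print('front floor',tool([[246,86.3]],.006),'rim',tool([[246,84.8]],.02),'nip',tool([[246,85.7],[308,85.7]],t[2]-.016))
```

```text
[ 50  48  50  41  34  22  21  30  71 120 146 150 148 135 133 140 152 164
 174 181] [183 178 173 163 153 136 108  72  38  25  25  24  35  44  49  48  50  49
  48  50]
floor lat [[ 54.9 -28.7  24.6]
 [ 54.9  24.8  24.6]] rim lat [[ 56.  -28.4  10.6]
 [ 56.   24.5  10.6]] nip [[ 55.6 -24.5  16. ]
 [ 55.6  22.7  16. ]]
front floor [[ 78.7 -14.7  24.6]] rim [[ 78.4 -13.6  10.6]] nip [[ 78.4 -14.   16. ]
 [ 78.4  12.3  16. ]]
```

Settled, the nippers are 1 mm too far right and about 2 mm too far forward, leaving hardly any front gap at the handle ends. I correct this before the last 2 mm down.

>>> move_arm --commands '[-0.1, -0.05, 0, 0, 0.9, -0.1, -0.05, 0, 0, 0.9, 0, 0, 0, 0, 0.9, 0, 0, 0.05, 0, 0.9, 0, 0, 0.05, 0, 0.9, 0, 0, 0.05, 0, 0.9, 0, 0, 0.04, 0, 0.9, 0, 0, 0, 0, 0.9, 0, 0, 0, 0, 0.9, 0, 0, 0, 0, 0.9]'

```text
clock: 29.15
tool_pos: [0.503, -0.0358, 0.0286]
tcp_rot: [3.142, -0.0, -0.105]
force: [0.1, 0.5, -1.8]
width: 0.0235
```

Run:
```python
from h import *
s,p=shot('wrist','w15');print(s['clock'],s['tool_pos'],s['tcp_rot'],s['width'],s['force'],s['torque'])
crop('w15',190,70,370,270,4,'c15')
```

```text
29.15 [ 0.50300968 -0.03579388  0.02858   ] [ 3.14158776e+00 -7.86282525e-05 -1.04818190e-01] 0.02349025126937324 [ 0.12502133  0.45499694 -1.78661519] [-0.01366749 -0.00793168  0.00376571]
```

View pics/c15.png

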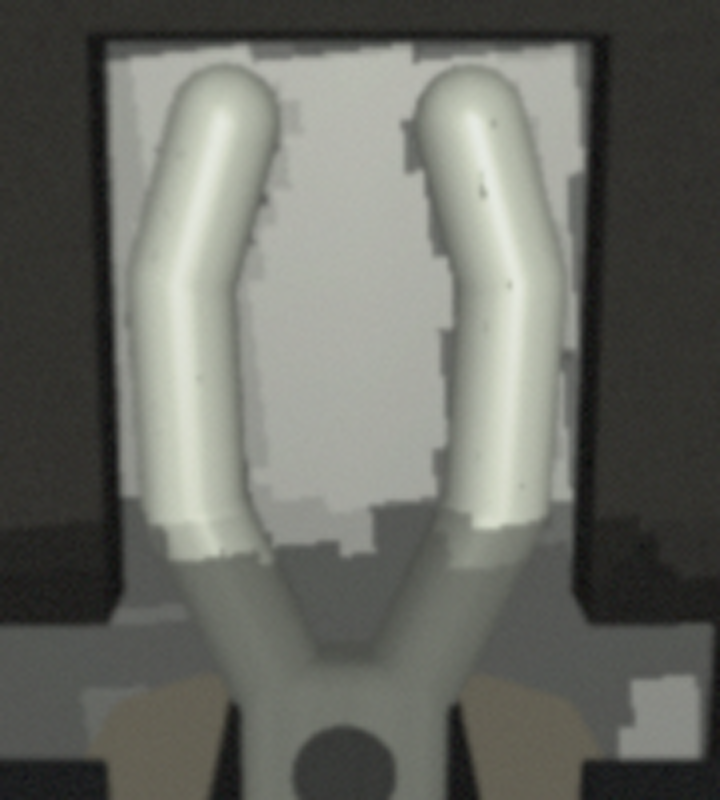

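The nippers are now centred with even gaps at the sides and front. They are still just off the floor (Fz −1.8 N), so I press the last bit.

>>> move_arm --commands '[0, 0, 0.04, 0, 0.9, 0, 0, 0.04, 0, 0.9, 0, 0, 0.02, 0, 0.9, 0, 0, 0, 0, 0.9, 0, 0, 0, 0, 0.9, 0, 0, 0, 0, 0.9, 0, 0, 0, 0, 0.9, 0, 0, 0, 0, 0.9, 0, 0, 0, 0, 0.9, 0, 0, 0, 0, 0.9]'

```text
clock: 30.45
tool_pos: [0.503, -0.0358, 0.0279]
tcp_rot: [3.142, -0.0, -0.105]
force: [-1.4, 0.9, 5.8]
width: 0.0233
```

It is in contact (Fz +5.8 N). I open within the notches and rise.

>>> move_arm --commands '[0, 0, 0, 0, 0.65, 0, 0, 0, 0, 0.6, 0, 0, 0, 0, 0.6, 0, 0, -0.5, 0, 0.6, 0, 0, -1.5, 0, 0.6, 0, 0, -3, 0, 0.6, 0, 0, -4, 0, 0.6, -1, 0, -4, 0, 0.6, -1.5, 0, -2, 0, 0.6, -0.5, 0, 0, 0, 0.6]'

```text
clock: 31.7
tool_pos: [0.4738, -0.0328, 0.18]
tcp_rot: [3.141, -0.005, -0.105]
force: [0.3, 0.1, -0.3]
width: 0.0371
```

Run:
```python
from h import *
s,p=shot('wrist','w16');print(s['clock'],s['tool_pos'],s['force'],s['width'])
C=cloud(s,p);q=[.503,-.0358,np.radians(174)]
c,sn=np.cos(q[2]),np.sin(q[2])
for x,y in((0,0),(6,8),(6,-8),(-6,8),(35,4),(35,-4),(-45,20),(-45,-20),(-70,13),(-70,-13)):
    w=[q[0]+(c*x-sn*y)/1e3,q[1]+(sn*x+c*y)/1e3,.015];u,v=proj(s,p,w)[0].round().astype(int)
    print(x,y,(u,v),C[v-1:v+2,u-1:u+2,2].mean().round(4) if 0<=v<419 else None)
s,p=shot('top','top9')
crop('top9',60,40,460,340,2,'ct9')
```

```text
31.7 [ 0.47375925 -0.03283254  0.18000844] [ 0.30909237  0.14806645 -0.31667177] 0.03708344959230647
0 0 (np.int64(277), np.int64(159)) 0.0192
6 8 (np.int64(286), np.int64(166)) 0.0181
6 -8 (np.int64(268), np.int64(166)) 0.0183
-6 8 (np.int64(287), np.int64(152)) 0.0182
35 4 (np.int64(282), np.int64(199)) 0.0162
35 -4 (np.int64(272), np.int64(199)) 0.0184
-45 20 (np.int64(301), np.int64(104)) 0.0172
-45 -20 (np.int64(253), np.int64(104)) 0.0183
-70 13 (np.int64(293), np.int64(72)) 0.0181
-70 -13 (np.int64(261), np.int64(72)) 0.0176
```

View pics/w16.png

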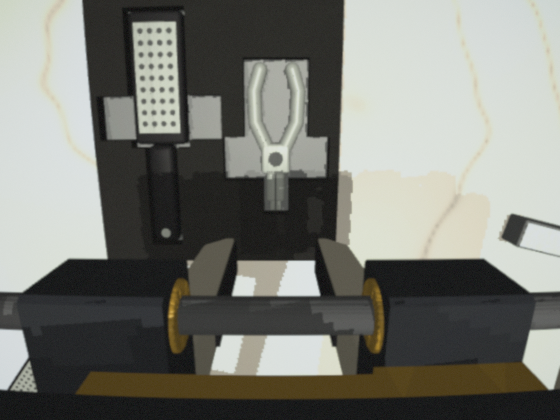

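View pics/ct9.png

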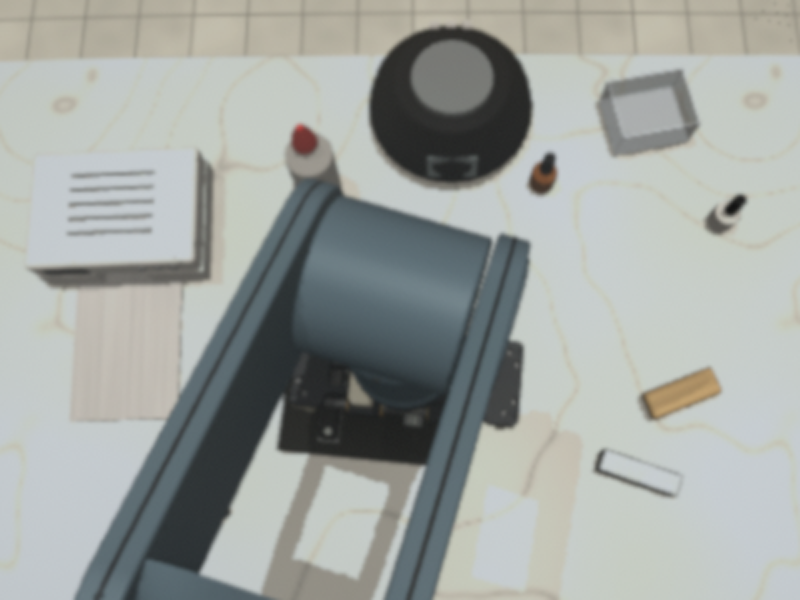

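The nippers' top is at 18 mm (6 + 12) at nearly every point, so they lie flat and home. The file is also home, and brush, buffer and bottles stand where they were. The gripper is 160 mm above the tray, so I hand in.

Run:
```python
from h import *
print(job.sign_off())
```

```text
the job is handed in; nothing more can be done
None
```

Both tools are in their cut-outs, and I handed the job in at about 32 s of the 61 s allowed.

**File:** I drew the larger foot file out of the slot by its handle and let go of it on the plate. I then took it again across the head and lowered it into its cut-out until it touched the floor. After release, its head top measured 20–21 mm (20 expected) and its handle top 22–23 mm (22 expected).

**Nippers:** I gripped them at the joint and corrected about 2 mm fore-and-aft and 1 mm sideways before the last few millimetres. I held them until contact with the floor, which read 5.8 N. After release, eight of the ten points checked read 17.6–19.2 mm against an expected 18 mm. The other two were one jaw point at 16.2 mm and one handle point at 17.2 mm. I put these down to depth noise near the tool's edges, since the picture shows the nippers flat in the outline.

**Other things and disagreements:** In the last top picture the brush, buffer block and bottles show no sign of having moved. The only disagreement was a steady 1–2 mm offset between the wrist camera and the arm or top camera. I worked around it by comparing each tool with its cut-out in the same picture.

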